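# Dock the core-temperature probe in its spring clips and cover the needle

### The job

Put the probe thermometer away in its sloped docking station: slide the clear needle hood fully open by its blue fin, lay the probe in the cradle display outwards with its needle on the hood's side and its white body centred between the two pairs of steel clips, and push it straight in until both pairs snap over it and it is fully home. Then slide the hood fully shut over the needle. Leave the measuring cup where it stands.

Things in the scene. Friction and masses are not known exactly. Their poses are not given: they have to be found in the camera images.
- probe_grip (a point): Centre of the white body of the loose probe thermometer (55 g), half-way in all directions: a block 34 mm wide (x), 95 mm long (y), 16 mm thick (z). +z is the display side; it starts flat on the table, display up. A steel needle 3.6 mm thick runs from the middle of its -y end to 168 mm from this point. Pinch it here across its 34 mm width; push it into the clips here too.
- probe_tip (a point): Tip of the probe's needle: 168 mm from the body centre along the probe's -y, same axes.
- seat (a point): Where the probe body's centre must end in the docking station. z points square off its sloping white face, 35 degrees from vertical, leaning to the robot's side; x points up the slope; y is level, to the left seen from the robot. The seated probe has these same axes, needle to -y. The white face lies 26 mm below this point along z, from x = -45 to +68 mm; nothing stands within 30 mm along y.
- clip_left (a point): Middle between the left pair of sprung steel jaws, at the height of their detent noses: (0, +38, +11) mm from the seat, same axes. The jaws (10 mm wide along y, at +x and -x) are 28 mm apart at the noses and flare to 45 mm at their tops 16 mm higher along z; they spring aside. A saddle (12 mm along y) below carries the body's back, 8 mm below the seat point.
- clip_right (a point): The same for the right pair, (0, -38, +11) mm from the seat. The body must be pushed along the seat's -z past both pairs' noses (some 6 to 12 N in all) until it rests on the saddles and the noses snap over its display side. Merely laid in, it stops with its centre roughly 25 mm above the seat.
- station: Docking station, grey and white sloped console, fixed; foot 118 x 250 mm; origin under its middle on the table, x to the back, y left, z up. Seat at (-28, +60, +66) mm; the hood covers its right part. Top edge of the face 82 mm above the table.
- hood (a joint): Slide of the clear needle hood, m: 0 = shut, 0.042 = fully open; grows along the seat's +x (up-slope). Stays where left; about 2 N to slide. Shut, it bars the needle's way in. Its roof lies 6 to 9 mm above the seat point along the seat's z, y = -65 to -169 mm, and when shut x = -16 to +16 mm.
- hood_fin (a point): Middle of the blue grip fin on the hood's roof, moving with it, same axes as the seat: 8 mm thick along x, 36 mm long along y, 11 mm above this point to 11 mm below along z. Hood shut: at (+2, -117, +20) mm from the seat. Pinch it across x, or push it.
- cup_mid (a point): Bystander: loose plastic measuring cup, 75 mm across and 74 mm high, standing left of the station; point on its axis half-way up. Leave it alone.
There are look-alikes about, which are no part of the job. What is shaped like the part that bears probe_grip but brown is not meant.

How it is judged:
On the way, in this order (a step that is already met when the one before it is completed fails the run):
1. the hood is slid fully open (value of joint hood above 0.035 m), for 0.2 s.
2. the probe is snapped fully home in both pairs of clips, with the hood open (x of probe_grip in the frame of seat between -0.005 and 0.005 m and y of probe_grip in the frame of seat between -0.01 and 0.01 m and z of probe_grip in the frame of seat between -0.004 and 0.003 m and angle between the z axis of probe_grip and the z axis of seat, either way round below 0.12 rad and angle between the y axis of probe_grip and the y axis of seat, either way round below 0.12 rad and angle between probe_grip's own z axis and vertical below 1.2 rad and y of probe_tip in the frame of seat below -0.15 m and value of joint hood above 0.025 m), for 0.2 s.
3. the hood is slid shut over the needle of the seated probe (x of probe_grip in the frame of seat between -0.005 and 0.005 m and y of probe_grip in the frame of seat between -0.01 and 0.01 m and z of probe_grip in the frame of seat between -0.004 and 0.003 m and angle between the z axis of probe_grip and the z axis of seat, either way round below 0.12 rad and angle between the y axis of probe_grip and the y axis of seat, either way round below 0.12 rad and angle between probe_grip's own z axis and vertical below 1.2 rad and y of probe_tip in the frame of seat below -0.15 m and value of joint hood below 0.006 m), for 0.2 s.
At the end, for the whole second after the job is handed in: The probe's body is fully home in the clips: its centre within 3 mm of the seat off the face, 5 mm across and 10 mm along it, square to within 7 degrees, display outwards, needle to the hood's side; the hood is shut to within 6 mm (all of step 3); the robot touches nothing.
It fails at once if the measuring cup is moved more than 30 mm (distance of cup_mid from where it was at the start of the episode above 0.03 m).
It also fails if it takes over 58 s, if anything falls off the work surface, if the arm or the gripper's body presses on something with over 40 N, if the wrist force passes 120 N, or if a joint passes its speed limit or range.

### The arm

A 7-joint arm with a two-finger parallel gripper is mounted at the origin on a cart in front of the work surface, level with it; the furniture and walls round the work are solid. World frame = base frame: x ahead of the robot, y to its left, z up, the work surface at z = 0. Lengths are in m, angles in rad, forces in N, time in s.
With the tool pointing down it reaches from about 0.425 to 0.925 m from the base axis. Payload 6.8 kg.
Tool frame: the origin (TCP) lies midway between the tips of the shut fingers; the grasp point (between the pads) lies 19 mm behind it; z points along the fingers, y is the direction in which the jaws open and shut (so a half turn about z gives the same grasp; the last joint's range is limited). The gripper opens to 85 mm and grips with 20 to 120 N. Pads are 22 mm wide; open, the fingers measure 114 mm over their backs; the gripper's body (76 mm by 85 mm) begins 54 mm behind the grasp point. The pads swing forward as they close: fully open they stand 13 mm farther back than shut.
Start: joints at [1.208, 0.477, 0.022, 1.555, -0.011, 1.109, -0.083], TCP at [0.17, -0.653, 0.231] pointing down, gripper open.
Joint ranges: [-2.96, 2.96], [-0.34, 2.1], [-1.41, 1.46], [0.24, 2.44], [-1.37, 4.51], [0.17, 1.92], [-2.96, 2.96]. Speed limits (rad/s): [2.39, 2.39, 3.14, 3.14, 3.14, 3.14, 3.14].

### API

Orientations are given as a unit quaternion [w, x, y, z].
In Python, from station import status, eyes, workorder gives the robot as it stands. The module is installed in compiled form; this text tells all that it offers.
- The arm moves only by the shell command python3 -m jog 'ROWS' [FORCE]. ROWS is text: rows parted by semicolons, each of 7 numbers parted by spaces: the shift along the tool's x, y, z in m, then the turn, a rotation vector about the tool's x, y, z in degrees, then the finger opening in m, from 0 to 0.0854. In form: dx dy dz rx ry rz jaw; .... A call has 1 to 5 rows; each row is the pose to reach, as a shift and turn from the pose commanded when the call began, along the tool's axes at that moment; what a row does not reach only later rows make up. A row lasts 1/10 s, in which the tool goes at most 50 mm and 8.59 degrees, less where a joint would pass 70% of its speed; a pose out of reach is approached as far as the arm can. A call with a gripper value outside its range is refused whole. The fingers move at their own pace and stop on an object; FORCE is the grip in N (left out, the last holds). Time passes only in rows, so rows that repeat a pose let the fingers close. It gives the time, the measured TCP pose, the force and the opening at its end, in the units of the state.
- status.get_obs(): the state, without advancing time (a new reading comes with each control period).
- eyes.read_camera(name): name is "scene" or "top" or "wrist"; returns a dict with "image" (480x640x3 uint8, red, green, blue), "intrinsics" (3x3 intrinsics, pixels), "position" and "orientation" of the camera in the world. Camera axes: x right, y up, looking along -z (the intrinsics and any distortion apply to the point x, -y, -z); pixel columns grow to the right and rows downward; lengths in m; the calibration is good to about 2 mm. A picture is of the moment at which its call begins. There is no depth.
- workorder.hand_in(): hands the job in, once; it reports no verdict.
The state is a dict: "t": time; "q": joint angles; "joint_vel": joint speeds; "joint_torque": joint torques, N m; "eef_pos": TCP position; "tool_rot": TCP orientation; "contact_force": force on the tool from outside, world axes, zero at the start; "torque": the same for the moment, N m; "gripper_width": opening from 0.0 (shut) to 1.0 (fully open).
Only numpy, scipy, OpenCV 4.12 (cv2) and the standard library are available. Lean on these libraries where they do the work, as an engineer would, in place of code of your own. Each camera call takes 0.05 s, during which the arm holds its last target.

## Working session

There is one attempt and no reset: what is moved stays moved. The work goes in short steps, Python scripts to look and compute and a shell command to move; the robot and the scene stay as the last step left them, time stands still between calls to the robot, and variables do not carry over. Pictures are saved under pics/ and viewed, and the job is handed in when it is done.

```bash
mkdir -p pics; ls
cat > h.py <<'E'
import numpy as np, cv2, json
from station import status, eyes, workorder
from scipy.spatial.transform import Rotation as R
def rot(q): return R.from_quat([q[1],q[2],q[3],q[0]])
def snap(name,fn):
    c=eyes.read_camera(name); cv2.imwrite('pics/'+fn+'.png',c['image'][:,:,::-1])
    d={k:np.array(v).tolist() for k,v in c.items() if k!='image'}
    json.dump(d,open('pics/'+fn+'.json','w')); return c
def load(fn): return json.load(open('pics/'+fn+'.json'))
def ray(d,u,v):
    K=np.array(d['intrinsics']); p=np.linalg.inv(K)@[u,v,1]
    r=rot(d['orientation']).apply([p[0],-p[1],-p[2]]); return np.array(d['position']),r/np.linalg.norm(r)
def onz(d,u,v,z):
    o,r=ray(d,u,v); return o+r*(z-o[2])/r[2]
def proj(d,P):
    K=np.array(d['intrinsics']); p=rot(d['orientation']).inv().apply(np.array(P)-d['position'])
    q=K@[p[0],-p[1],-p[2]]; return q[:2]/q[2]
def tri(obs):
    A=np.zeros((3,3));b=np.zeros(3)
    for d,u,v in obs:
        o,r=ray(d,u,v);M=np.eye(3)-np.outer(r,r);A+=M;b+=M@o
    return np.linalg.solve(A,b)
E
python3 - <<'E'
from h import *
for n in ['scene','top','wrist']:
    c=snap(n,n+'0'); print({k:v for k,v in c.items() if k!='image'})
print(status.get_obs())
E
```

```text
pics
{'intrinsics': array([[509.58716222,   0.        , 320.78311106],
       [  0.        , 509.58716222, 233.61774615],
       [  0.        ,   0.        ,   1.        ]]), 'position': array([0.02968568, 0.92530897, 1.13162736]), 'orientation': array([-0.20812156, -0.08934663,  0.37571198,  0.89863402])}
{'intrinsics': array([[466.1318618 ,   0.        , 322.21802983],
       [  0.        , 466.1318618 , 242.88103052],
       [  0.        ,   0.        ,   1.        ]]), 'position': array([ 0.29509561, -0.03005369,  1.39754248]), 'orientation': array([-0.7032643 , -0.06450382,  0.06189187,  0.70528574])}
{'intrinsics': array([[396.04608698,   0.        , 319.90905755],
       [  0.        , 396.04608698, 232.85538652],
       [  0.        ,   0.        ,   1.        ]]), 'position': array([ 0.24035283, -0.63434863,  0.3733667 ]), 'orientation': array([ 0.78284203, -0.11442296,  0.08984358, -0.60497428])}
{'t': 0.15, 'q': array([ 1.20790812,  0.47763387,  0.02234109,  1.5561829 , -0.01149723,
        1.10931085, -0.0831189 ]), 'joint_vel': array([ 0.00038314,  0.00041262,  0.0003001 , -0.0037748 , -0.00034554,
        0.0001681 ,  0.00018432]), 'joint_torque': array([ 3.11414180e-03, -5.96922469e+01,  1.61011253e+00, -2.81486052e+01,
        1.26101534e-02,  6.62062739e-03, -2.39295917e-05]), 'eef_pos': array([ 0.17001363, -0.65278042,  0.2305506 ]), 'tool_rot': array([-6.89765599e-04,  9.91895745e-01,  1.27052493e-01, -1.38079917e-04]), 'contact_force': array([-0.26494929,  0.24273399,  0.09623012]), 'torque': array([-0.01479264, -0.05237865,  0.03405011]), 'gripper_width': 1.0007808134224152}
```

View pics/scene0.png

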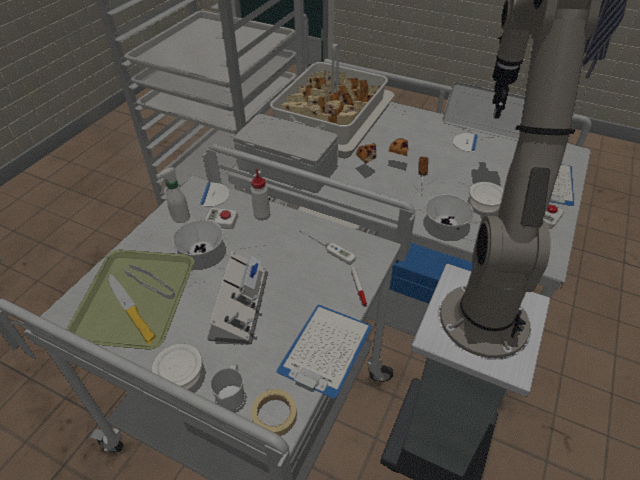

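View pics/top0.png

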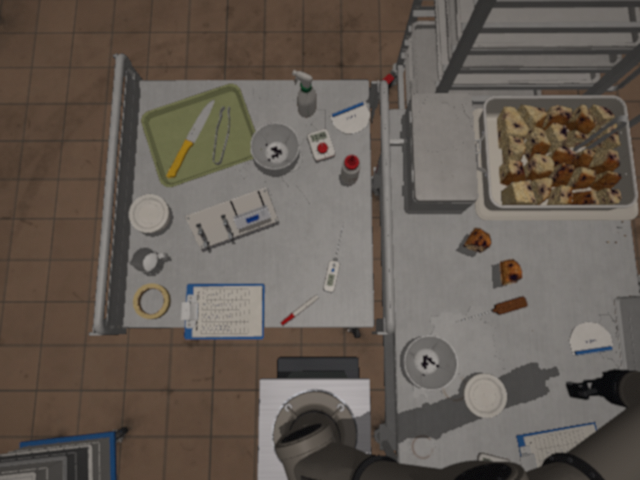

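View pics/wrist0.png

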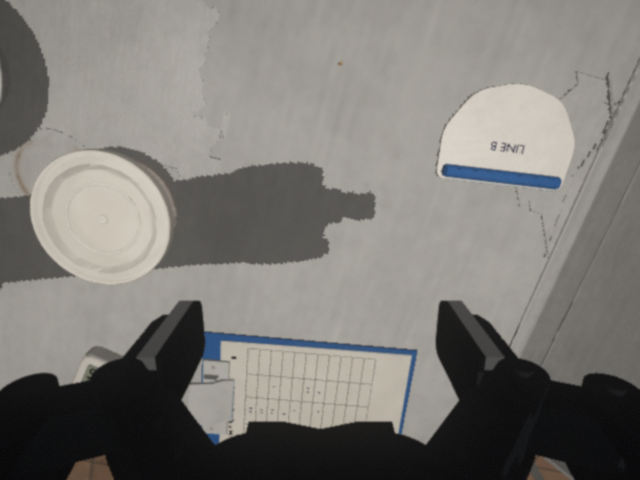

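Candidates for the probe are the white body at top (331,275) / scene (340,252), the brown look-alike at top (510,305) / scene (423,165), and the red-capped pen at top (303,308). I choose the white one and check it in a close crop.

Run:
```python
import cv2
s=cv2.imread('pics/scene0.png');t=cv2.imread('pics/top0.png')
cv2.imwrite('pics/c1.png',cv2.resize(t[220:300,280:380],None,fx=7,fy=7,interpolation=cv2.INTER_CUBIC))
cv2.imwrite('pics/c2.png',cv2.resize(t[180:260,180:290],None,fx=7,fy=7,interpolation=cv2.INTER_CUBIC))
cv2.imwrite('pics/c3.png',cv2.resize(s[220:280,290:370],None,fx=9,fy=9,interpolation=cv2.INTER_CUBIC))
cv2.imwrite('pics/c4.png',cv2.resize(s[245:350,195:285],None,fx=5.5,fy=5.5,interpolation=cv2.INTER_CUBIC))
```

```text
(no output)
```

View pics/c1.png

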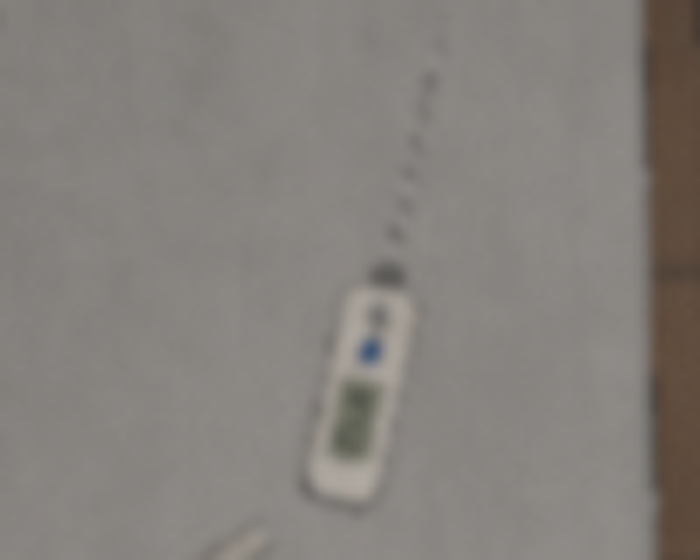

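View pics/c2.png

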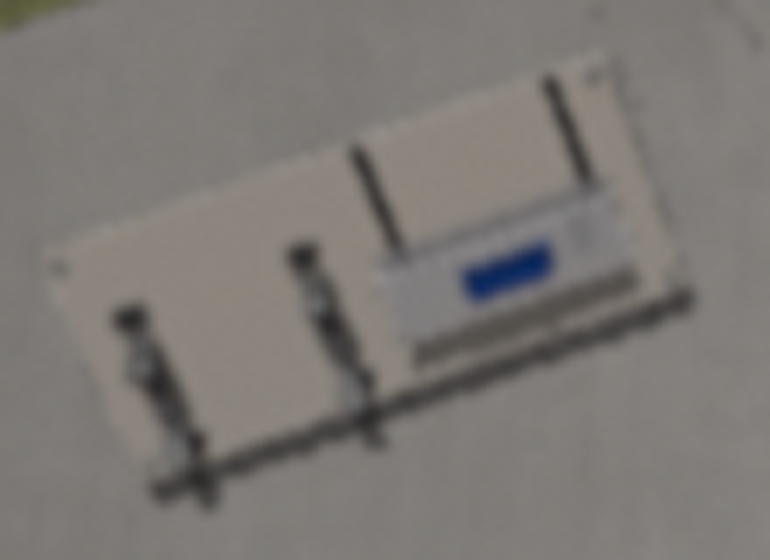

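View pics/c3.png

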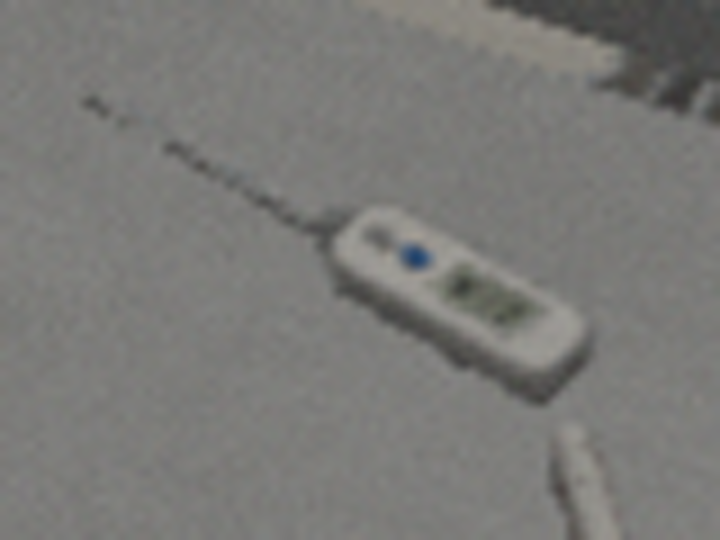

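View pics/c4.png

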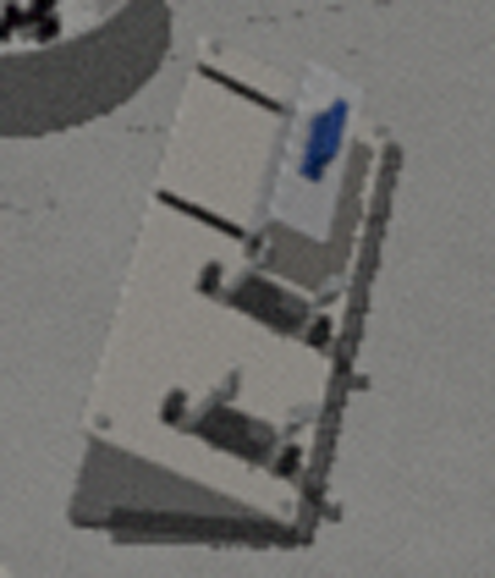

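```bash
cat >> h.py <<'E'
c,s=np.cos(np.radians(35)),np.sin(np.radians(35))
RS=np.array([[c,0,-s],[0,1,0],[s,0,c]])
def seatpose(x,y,yaw):
    Z=R.from_euler('z',yaw).as_matrix()
    return np.array([x,y,0])+Z@[-.028,.06,.066], Z@RS
E
python3 - <<'E'
from h import *
from scipy.optimize import least_squares
T=load('top0');S=load('scene0')
t=lambda a,b:(180+a/7,180+b/7); q=lambda a,b:(195+a/5.5,245+b/5.5)
obs=[(T,t(45,245),(68,65,-26)),(T,t(612,60),(68,-185,-26)),(T,t(690,290),(-45,-185,-26)),(T,t(155,490),(-45,65,-26)),(T,t(510,270),(2,-117,31)),
(S,q(85,430),(68,65,-26)),(S,q(300,525),(-45,65,-26)),(S,q(200,45),(68,-185,-26)),(S,q(327,140),(2,-117,22))]
def f(p):
    P,A=seatpose(*p); return np.concatenate([proj(d,P+A@np.array(k)/1e3)-np.array(uv) for d,uv,k in obs])
r=least_squares(f,[.5,.25,.3],loss='soft_l1');print(r.x,np.degrees(r.x[2]));print(f(r.x).reshape(-1,2).round(1))
t=lambda a,b:(280+a/7,220+b/7); q=lambda a,b:(290+a/9,220+b/9)
print('probe')
for n,d,f_,pts in [('T',T,t,[(346,290),(412,295),(378,502),(306,485)]),('S',S,q,[(385,205),(330,245),(590,330),(545,385)])]:
    P=[onz(d,*f_(*p),.016) for p in pts]; print(n,np.array(P).round(4),np.mean(P,0))
print(onz(T,*t(445,20),.008),onz(S,*q(88,98),.008))
print(onz(T,*t(360,393),.016),onz(S,*q(460,290),.016))
E
```

```text
[0.61650175 0.24278681 0.36082808] 20.673926360533
[[-2.4  1.3]
 [-2.1 -1.8]
 [-0.4 -0.9]
 [-2.3 -0.5]
 [-0.1  2.6]
 [-0.1 -1.2]
 [ 0.  -0.8]
 [ 0.9 -3.5]
 [ 1.7 -1.2]]
probe
T [[ 0.4886 -0.0467  0.016 ]
 [ 0.4864 -0.0748  0.016 ]
 [ 0.3983 -0.0597  0.016 ]
 [ 0.4055 -0.0293  0.016 ]] [ 0.44470218 -0.05263221  0.016     ]
S [[ 0.4829 -0.0693  0.016 ]
 [ 0.4916 -0.0441  0.016 ]
 [ 0.3972 -0.0466  0.016 ]
 [ 0.4007 -0.0176  0.016 ]] [ 0.44308033 -0.04439168  0.016     ]
[ 0.6084143  -0.09055899  0.008     ] [ 0.60235112 -0.07839316  0.008     ]
[ 0.44446727 -0.05238046  0.016     ] [ 0.44345381 -0.04430373  0.016     ]
```

The close crop shows the white body with a grey display, a blue button and a needle pointing away from the robot: this is the probe. The station's face lies at top (186..279, 189..250), its blue fin at (253,219), with the hood on the right. The first move raises the tool and brings it over to look with the wrist camera.

```bash
cat >> h.py <<'E'
ST=[0.6165,0.2428,0.3608]
def dockR(yaw=None):
    A=seatpose(0,0,ST[2] if yaw is None else yaw)[1]; return np.column_stack([A[:,1],A[:,0],-A[:,2]])
def downR(ang): # tool y at world angle ang (deg), z down
    a=np.radians(ang);y=np.array([np.cos(a),np.sin(a),0]);z=np.array([0,0,-1.]);return np.column_stack([np.cross(y,z),y,z])
def row(P,M,frm=None):
    if frm is None:
        o=status.get_obs(); p0=np.array(o['eef_pos']);R0=rot(o['tool_rot']).as_matrix()
    else: p0,R0=frm
    d=R0.T@(np.array(P)-p0); w=R.from_matrix(R0.T@M).as_rotvec(degrees=True)
    print(' '.join('%.4f'%v for v in d),' '.join('%.2f'%v for v in w)); return np.array(P),M
def seatpt(k,ST_=None):
    P,A=seatpose(*(ST if ST_ is None else ST_)); return P+A@np.array(k)/1e3
E
python3 - <<'E'
from h import *
print(seatpt((2,-117,20)),seatpt((0,0,0)))
row([.45,-.35,.45],downR(-30)); row(seatpt((2,-60,190)),dockR())
E
```

```text
[0.60122498 0.17611397 0.08353019] [0.56912142 0.28905224 0.066     ]
0.3472 -0.2227 -0.2192 -0.08 -0.03 -45.40
0.5232 -0.7398 0.0088 -26.37 29.19 -92.79
```

```bash
python3 -m jog '0.20 -0.12 -0.22 0 0 -20 0.0854; 0.3472 -0.2227 -0.22 0 0 -30 0.0854; 0.3472 -0.2227 -0.22 0 0 -38 0.0854; 0.3472 -0.2227 -0.22 0 0 -45 0.0854; 0.3472 -0.2227 -0.22 0 0 -45 0.0854'
python3 - <<'E'
from h import *
row(seatpt((2,-60,190)),dockR())
E
```

```text
t: 0.65
eef_pos: [0.3178, -0.4935, 0.3549]
tool_rot: [-0.0, 0.875, 0.484, -0.0]
contact_force: [0.3, -0.9, -0.7]
gripper_width: 1.002
0.6748 -0.2198 0.1321 -32.48 16.09 -51.06
```

```bash
python3 - <<'E'
from h import *
row([.52,0,.40],dockR())
E
python3 -m jog '0 0 0 0 0 0 0.0854'
```

```text
0.5255 -0.0908 -0.0452 -32.48 16.09 -51.06
t: 0.75
eef_pos: [0.3241, -0.4905, 0.358]
tool_rot: [0.003, 0.873, 0.488, 0.002]
contact_force: [0.7, 0.2, -0.1]
gripper_width: 1.003
```

```bash
python3 -m jog '0.52 -0.09 -0.045 -32.5 16 -51 0.0854; 0.52 -0.09 -0.045 -32.5 16 -51 0.0854; 0.52 -0.09 -0.045 -32.5 16 -51 0.0854; 0.52 -0.09 -0.045 -32.5 16 -51 0.0854; 0.52 -0.09 -0.045 -32.5 16 -51 0.0854'
python3 -m jog '0.26 -0.045 -0.022 -10 5 -16 0.0854; 0.26 -0.045 -0.022 -10 5 -16 0.0854; 0.26 -0.045 -0.022 -10 5 -16 0.0854; 0.26 -0.045 -0.022 -10 5 -16 0.0854; 0.26 -0.045 -0.022 -10 5 -16 0.0854'
python3 - <<'E'
from h import *
row(seatpt((2,-60,190)),dockR())
E
```

```text
t: 1.25
eef_pos: [0.4128, -0.2635, 0.3755]
tool_rot: [0.123, 0.67, 0.711, 0.175]
contact_force: [-0.7, 0.6, -0.2]
gripper_width: 0.998
t: 1.75
eef_pos: [0.3824, -0.093, 0.3731]
tool_rot: [0.16, 0.549, 0.778, 0.26]
contact_force: [-0.4, -0.3, 0.0]
gripper_width: 1.0
0.2274 0.0714 0.2455 0.45 -1.44 -1.54
```

```bash
python3 -m jog '0.227 0.071 0.245 0.5 -1.4 -1.5 0.05; 0.227 0.071 0.245 0.5 -1.4 -1.5 0.05; 0.227 0.071 0.245 0.5 -1.4 -1.5 0.05; 0.227 0.071 0.245 0.5 -1.4 -1.5 0.05; 0.227 0.071 0.245 0.5 -1.4 -1.5 0.05'
python3 -m jog '0.06 0.019 0.065 0 0 0 0.05; 0.06 0.019 0.065 0 0 0 0.05'
python3 - <<'E'
from h import *
row(seatpt((2,-60,190)),dockR()); snap('wrist','w1')
E
```

```text
t: 2.25
eef_pos: [0.4614, 0.1202, 0.2626]
tool_rot: [0.17, 0.541, 0.786, 0.248]
contact_force: [1.9, -2.4, -1.8]
gripper_width: 0.585
t: 2.45
eef_pos: [0.4652, 0.1322, 0.2371]
tool_rot: [0.168, 0.547, 0.789, 0.224]
contact_force: [0.2, -1.0, -0.5]
gripper_width: 0.586
0.0506 0.0307 0.0354 -2.51 1.14 0.29
```

View pics/w1.png

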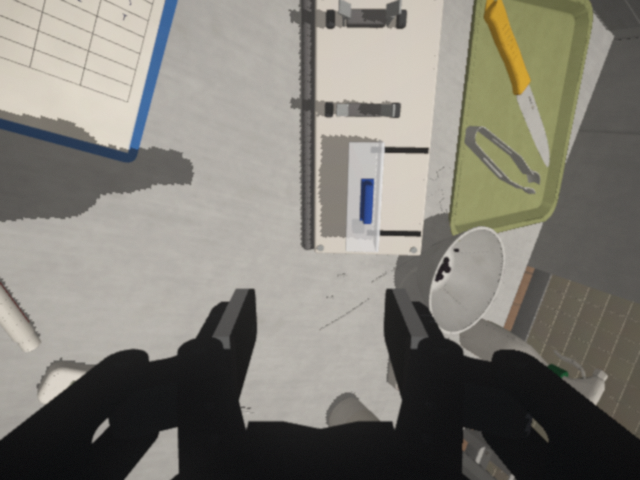

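Run:
```python
from h import *
im=cv2.imread('pics/w1.png')
cv2.imwrite('pics/w1c.png',cv2.resize(im[0:265,290:450],None,fx=3.0,fy=2.25*1.0 if 0 else 3.0,interpolation=cv2.INTER_CUBIC)[195:])
print(status.get_obs()['q'])
d=load('w1')
for k in [(68,65,-26),(68,-185,-26),(-45,-185,-26),(2,-135,31),(2,-99,31),(6,-117,31),(-2,-117,31),(16,-65,9),(16,-169,9),(-16,-169,9),(0,38,11),(0,-38,11)]:print(k,proj(d,seatpt(k)).round(1))
```

```text
[ 0.8018834  -0.0678504  -1.15037949  2.33583371 -0.14195182  0.26991132
  0.11715959]
(68, 65, -26) [443.6 -14.1]
(68, -185, -26) [420.  256.2]
(-45, -185, -26) [313.3 254.1]
(2, -135, 31) [362.2 225.4]
(2, -99, 31) [363.8 185.4]
(6, -117, 31) [367.6 205.8]
(-2, -117, 31) [358.4 205.6]
(16, -65, 9) [379.6 142.8]
(16, -169, 9) [374.2 252.8]
(-16, -169, 9) [341.  252.2]
(0, 38, 11) [366.3  11.8]
(0, -38, 11) [362.7 110.9]
```

View pics/w1c.png

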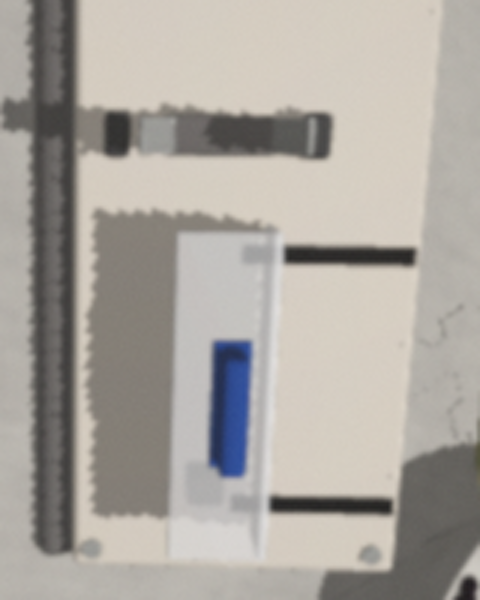

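Run:
```python
from h import *
from scipy.optimize import least_squares
d=load('w1'); g=lambda a,b:(290+a/3,65+b/3)
obs=[(g(180,232),(-16,-65,9)),(g(170,557),(-16,-169,9)),(g(393,570),(68,-185,-26)),(g(75,560),(-45,-185,-26)),(g(220,475),(-2,-135,31)),(g(245,475),(6,-135,31)),(g(222,345),(-2,-99,31)),(g(250,345),(6,-99,31)),
 (g(330,135),None)]
obs=obs[:-1]
def f(p,full=True):
    P,A=seatpose(*p[:3]); return np.concatenate([proj(d,P+A@np.array(k)/1e3+[0,0,p[3]])-np.array(uv) for uv,k in obs])
for fix in (0,1):
    ff=(lambda p:f([*p,0])) if fix else f
    r=least_squares(ff,ST+([] if fix else [0]),loss='soft_l1');print(r.x);print(ff(r.x).reshape(-1,2).round(1).tolist())
```

```text
[ 0.62521354  0.24557005  0.33814043 -0.00290119]
[[-0.4, -1.1], [-1.8, -1.2], [1.1, 0.5], [1.9, -0.0], [-1.0, -0.7], [-0.5, -0.4], [0.6, 3.1], [0.4, 3.4]]
[0.62252924 0.24583825 0.33922653]
[[-0.6, -2.1], [-2.0, -1.0], [1.7, 0.7], [1.5, 0.2], [-1.0, -0.7], [-0.4, -0.4], [0.6, 2.6], [0.5, 2.9]]
```

```bash
sed -i 's/^ST=.*/ST=[0.6225,0.2455,0.340]/' h.py
python3 - <<'E'
from h import *
row(seatpt((2,-117,110)),dockR());row(seatpt((2,-117,60)),dockR())
E
```

```text
-0.0013 0.0393 0.1188 -2.58 0.57 1.16
-0.0008 0.0415 0.1687 -2.58 0.57 1.16
```

```bash
python3 -m jog '0 0.05 0 -2.6 0.6 1.2 0.04; 0 0.055 0.02 -2.6 0.6 1.2 0.04;0 0.05 0.06 -2.6 0.6 1.2 0.04; -0.001 0.04 0.119 -2.6 0.6 1.2 0.04; -0.001 0.04 0.119 -2.6 0.6 1.2 0.04'
python3 - <<'E'
from h import *
print(status.get_obs()['q'].round(2))
row(seatpt((2,-117,60)),dockR())
E
```

```text
t: 3.0
eef_pos: [0.5378, 0.1441, 0.2129]
tool_rot: [0.178, 0.556, 0.774, 0.245]
contact_force: [-0.0, -0.9, -0.5]
gripper_width: 0.468
[ 0.44  0.16 -0.88  2.27  0.88  0.22 -0.89]
0.0114 -0.0127 0.1093 0.29 0.66 -0.64
```

```bash
python3 -m jog '0.011 -0.0127 0.05 0.3 0.7 -0.6 0.03; 0.011 -0.0127 0.108 0.3 0.7 -0.6 0.03; 0.011 -0.0127 0.109 0.3 0.7 -0.6 0.03; 0.011 -0.0127 0.109 0.3 0.7 -0.6 0.03; 0.011 -0.0127 0.109 0.3 0.7 -0.6 0.03'
python3 - <<'E'
from h import *
print(status.get_obs()['q'].round(2))
row(seatpt((2,-117,60)),dockR())
snap('wrist','w2'); d=load('w2')
for k in [(2,-135,31),(2,-99,31),(6,-117,31),(-2,-117,31),(16,-65,9),(16,-169,9),(-16,-169,9),(0,38,11),(0,-38,11)]:print(k,proj(d,seatpt(k)).round(1))
E
```

```text
t: 3.5
eef_pos: [0.5839, 0.1724, 0.1157]
tool_rot: [0.173, 0.55, 0.78, 0.245]
contact_force: [-0.6, 0.4, 0.5]
gripper_width: 0.353
[ 0.13  0.42 -0.63  2.25  1.85  0.28 -1.81]
-0.0010 0.0003 -0.0005 -0.07 -0.06 0.13
(2, -135, 31) [321.2 314.5]
(2, -99, 31) [321.4 243.5]
(6, -117, 31) [329.8 280. ]
(-2, -117, 31) [312.8 279.9]
(16, -65, 9) [350.4 162.7]
(16, -169, 9) [346.  350.1]
(-16, -169, 9) [288.8 350. ]
(0, 38, 11) [317.4 -93. ]
(0, -38, 11) [317.4 104. ]
```

View pics/w2.png

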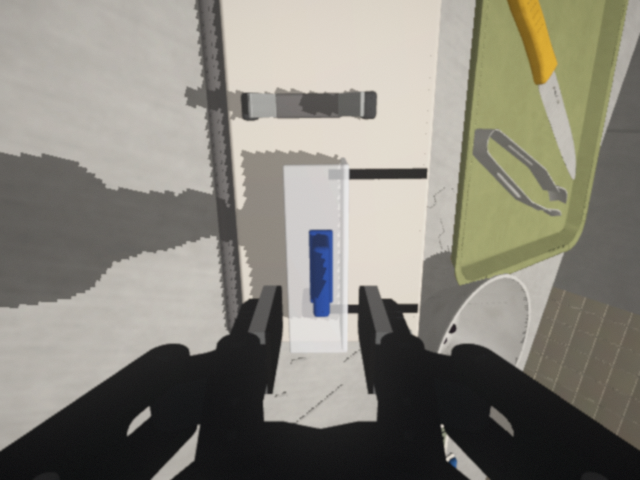

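The fin is at (320, 231–316), centred between the fingers, and it matches the prediction to about 2 px. Next I descend and pinch.

```bash
python3 -m jog '-0.001 0 0.02 0 0 0 0.03; -0.001 0 0.046 0 0 0 0.03; -0.001 0 0.046 0 0 0 0.03; -0.001 0 0.046 0 0 0 0;-0.001 0 0.046 0 0 0 0' 40
python3 -m jog '0 0 0 0 0 0 0; 0 0 0 0 0 0 0'
python3 - <<'E'
from h import *
print(status.get_obs()['q'].round(2))
row(seatpt((2,-117,14)),dockR()); row(seatpt((46,-117,14)),dockR())
E
```

```text
t: 4.05
eef_pos: [0.6084, 0.1803, 0.0806]
tool_rot: [0.173, 0.549, 0.779, 0.246]
contact_force: [1.8, 0.8, -5.3]
gripper_width: 0.081
t: 4.25
eef_pos: [0.6085, 0.1804, 0.0805]
tool_rot: [0.174, 0.549, 0.779, 0.246]
contact_force: [-3.5, -3.3, 2.7]
gripper_width: 0.085
[ 0.16  0.54 -0.68  2.2   1.98  0.36 -1.89]
-0.0003 -0.0006 0.0019 0.06 -0.08 0.14
-0.0004 0.0434 0.0019 0.06 -0.08 0.14
```

Pinched at 7 mm opening. I slide it up-slope by about 44 mm.

```bash
python3 -m jog '0 0.012 0 0 0 0 0; 0 0.024 0 0 0 0 0; 0 0.036 0 0 0 0 0; 0 0.043 0 0 0 0 0; 0 0.043 0 0 0 0 0'
python3 -m jog '0 0 0 0 0 0 0; 0 0 0 0 0 0 0'
python3 - <<'E'
from h import *
row(seatpt((2,-117,14)),dockR()); snap('wrist','w3')
E
```

```text
t: 4.75
eef_pos: [0.6379, 0.1912, 0.1023]
tool_rot: [0.172, 0.55, 0.78, 0.244]
contact_force: [-12.8, -6.3, 2.5]
gripper_width: 0.083
t: 4.95
eef_pos: [0.6379, 0.1913, 0.1023]
tool_rot: [0.172, 0.55, 0.78, 0.244]
contact_force: [-13.6, -6.2, 2.9]
gripper_width: 0.08
-0.0006 -0.0388 0.0020 -0.29 -0.13 0.14
```

View pics/w3.png

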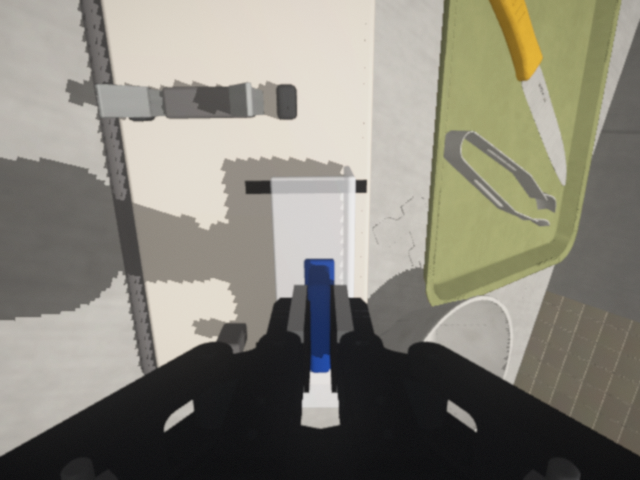

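```bash
python3 -m jog '0 0.004 0 0 0 0 0; 0 0.008 0 0 0 0 0; 0 0.008 0 0 0 0 0'
python3 - <<'E'
from h import *
row(seatpt((2,-117,14)),dockR())
E
```

```text
t: 5.3
eef_pos: [0.6381, 0.1913, 0.1024]
tool_rot: [0.169, 0.551, 0.781, 0.24]
contact_force: [-29.5, -12.8, 3.4]
gripper_width: 0.082
-0.0006 -0.0390 0.0022 -0.87 -0.15 0.13
```

```bash
python3 -m jog '0 -0.011 0 0 0 0 0; 0 -0.011 0 0 0 0 0.03; 0 -0.011 0 0 0 0 0.03; 0 -0.011 -0.04 0 0 0 0.03; 0 -0.011 -0.09 0 0 0 0.03'
python3 -m jog '0 0 0 0 0 0 0.04;0 0 0 0 0 0 0.04'
python3 - <<'E'
from h import *
print(status.get_obs()['q'].round(2))
snap('wrist','w4');d=load('w4')
for k in [(44,-135,31),(44,-99,31),(48,-117,31),(40,-117,31),(58,-65,9),(58,-169,9),(26,-65,9),(26,-169,9),(0,38,11),(0,-38,11),(-45,-185,-26),(68,-185,-26)]:print(k,proj(d,seatpt(k)).round(1))
E
```

```text
t: 5.8
eef_pos: [0.6038, 0.179, 0.1597]
tool_rot: [0.173, 0.55, 0.779, 0.246]
contact_force: [-0.5, -0.4, 0.3]
gripper_width: 0.355
t: 6.0
eef_pos: [0.6049, 0.1784, 0.1602]
tool_rot: [0.174, 0.55, 0.779, 0.246]
contact_force: [0.8, 0.2, -0.1]
gripper_width: 0.47
[ 0.06  0.34 -0.54  2.18  1.36  0.21 -1.35]
(44, -135, 31) [318.3 290.5]
(44, -99, 31) [318.2 226.2]
(48, -117, 31) [325.9 259.2]
(40, -117, 31) [310.7 259.2]
(58, -65, 9) [344.1 154.8]
(58, -169, 9) [341.  325.8]
(26, -65, 9) [285.  154.8]
(26, -169, 9) [289.2 325.8]
(0, 38, 11) [222.9 -71. ]
(0, -38, 11) [233.1 102.2]
(-45, -185, -26) [193.6 320.7]
(68, -185, -26) [352.1 320.6]
```

View pics/w4.png

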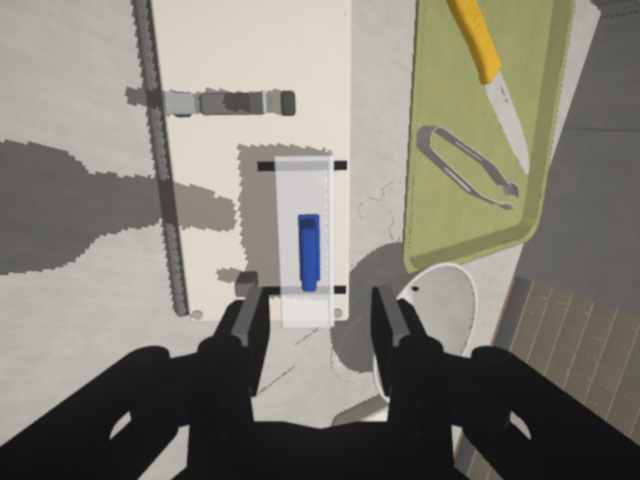

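Run:
```python
from h import *
d=load('w4');im=cv2.imread('pics/w4.png')
cv2.imwrite('pics/w4c.png',cv2.resize(im[70:340,120:370],None,fx=2.2,fy=2.2,interpolation=cv2.INTER_CUBIC))
cv2.imwrite('pics/w4d.png',cv2.resize(im[80:125,120:320],None,fx=4,fy=4,interpolation=cv2.INTER_CUBIC))
for k in [(-22.5,-38,27),(-14,-38,11),(14,-38,11),(22.5,-38,27)]:print(k,proj(d,seatpt(k)).round(1))
snap('scene','scene1');snap('top','top1')
s=cv2.imread('pics/scene1.png');t=cv2.imread('pics/top1.png')
cv2.imwrite('pics/s1.png',np.vstack([cv2.resize(x,None,fx=5,fy=5,interpolation=cv2.INTER_CUBIC) for x in [t[180:260,170:300]]]))
```

```text
(-22.5, -38, 27) [179.1 101.2]
(-14, -38, 11) [206.  102.1]
(14, -38, 11) [260.2 102.2]
(22.5, -38, 27) [273.2 101.2]
```

View pics/w4c.png

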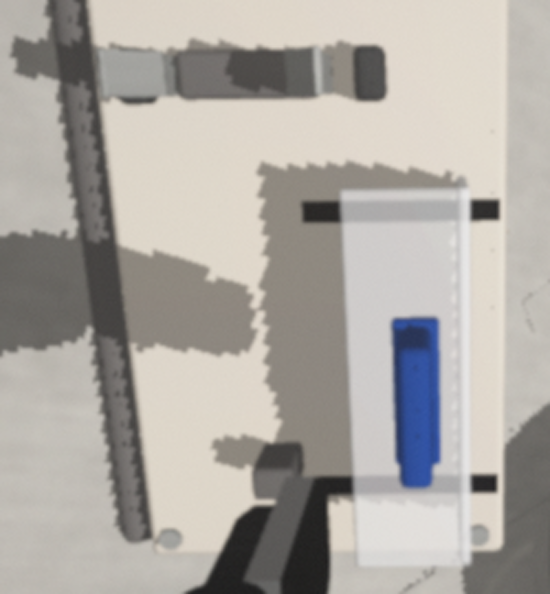

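View pics/w4d.png

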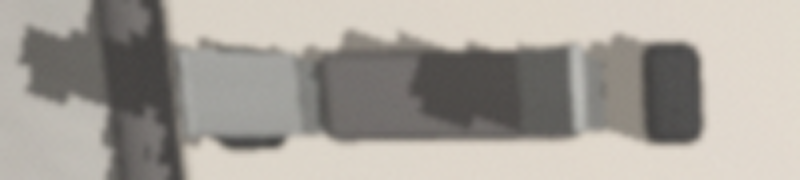

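View pics/scene1.png

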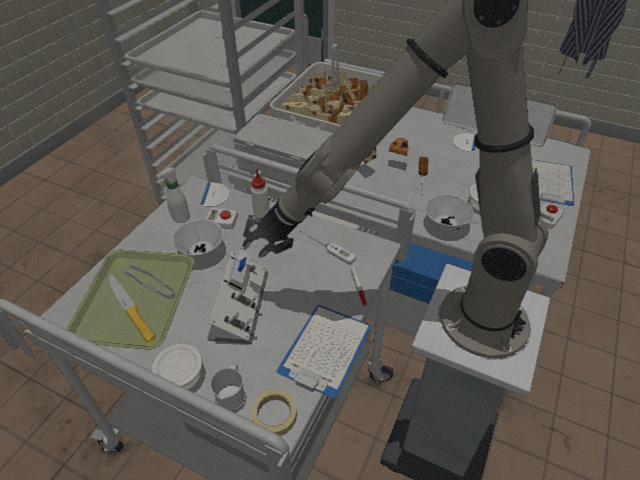

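Run:
```python
from h import *
a=cv2.imread('pics/w2.png')[80:125,200:400];b=cv2.imread('pics/w3.png')[75:130,70:320];c_=cv2.imread('pics/w1.png')[0:40,290:450]
z=lambda x,w:cv2.resize(x,(w,int(x.shape[0]*w/x.shape[1])),interpolation=cv2.INTER_CUBIC)
cv2.imwrite('pics/clips.png',np.vstack([z(a,800),z(b,750).__class__(z(b,750)) if 0 else cv2.copyMakeBorder(z(b,750),0,0,0,50,0),z(c_,800)]))
for n,h in (('w2',0),('w3',42),('w1',0)):
  d=load(n)
  y=38 if n=='w1' else -38
  for k in [(-22.5,y,27),(-14,y,11),(14,y,11),(22.5,y,27),(-20,y,-8),(20,y,-8)]:print(n,k,proj(d,seatpt(k)).round(1))
```

```text
w2 (-22.5, -38, 27) [263.7 102.9]
w2 (-14, -38, 11) [287. 104.]
w2 (14, -38, 11) [347.8 104.1]
w2 (22.5, -38, 27) [370.4 103.2]
w2 (-20, -38, -8) [278.2 104.9]
w2 (20, -38, -8) [357.1 105. ]
w3 (-22.5, -38, 27) [121.1  98. ]
w3 (-14, -38, 11) [166.8  99.9]
w3 (14, -38, 11) [245.5 100.1]
w3 (22.5, -38, 27) [263.   98.3]
w3 (-20, -38, -8) [169.7 101.6]
w3 (20, -38, -8) [269.3 101.8]
w1 (-22.5, 38, 27) [347.3   6.3]
w1 (-14, 38, 11) [357.4  11.4]
w1 (14, 38, 11) [391.9  11.9]
w1 (22.5, 38, 27) [405.7   7.1]
w1 (-20, 38, -8) [349.3  16.6]
w1 (20, 38, -8) [396.1  17.2]
```

View pics/clips.png

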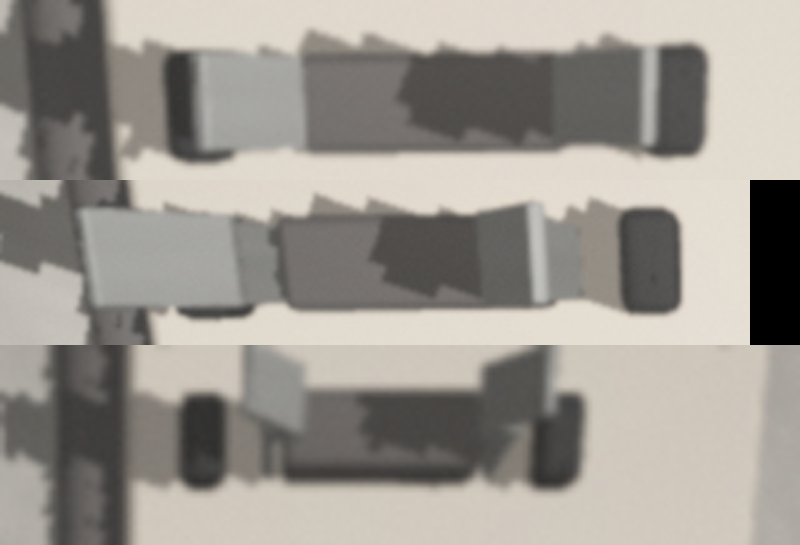

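View pics/s1.png

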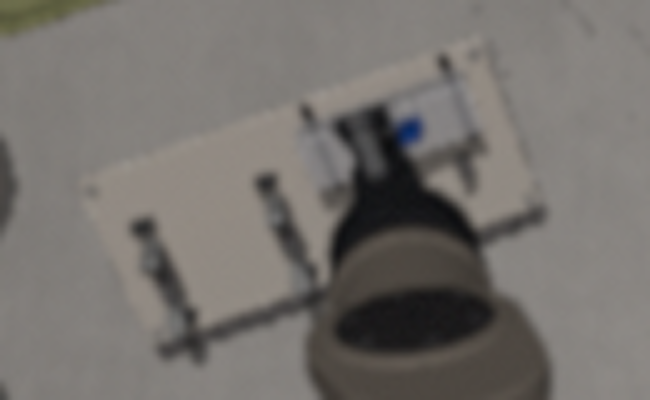

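Run:
```python
from h import *
from scipy.optimize import least_squares
D={n:load(n) for n in ('w1','w2','w3','w4')}
o=[]
def clip(n,y,v,xs):
    for x,k in zip(xs,[(-22.5,y,27),(-14,y,11),(14,y,11),(22.5,y,27)]):
        if x: o.append((n,(x,v),k,0))
clip('w1',38,None,[339,350,386.6,399.6]);clip('w2',-38,103.5,[249.5,275.8,338,360]);clip('w3',-38,101,[99,149,231,247.5]);clip('w4',-38,103,[166,195.5,None,None])
o+=[('w1',(315,251.7),(-45,-185,-26),0),('w1',(421,255),(68,-185,-26),0),('w4',(350,320),(68,-185,-26),0),('w4',(190,320),(-45,-185,-26),0)]
o+=[('w1',(350,142.3),(-16,-65,9),1),('w1',(346.7,250.5),(-16,-169,9),1),('w1',(363.3,223.3),(-2,-135,31),1),('w1',(371.7,223.3),(6,-135,31),1),
('w2',(284,165),(-16,-65,9),1),('w2',(291,351),(-16,-169,9),1),('w2',(313,315.5),(-2,-135,31),1),('w2',(329,315.5),(6,-135,31),1),
('w4',(275.5,157),(-16,-65,9),2),('w4',(282,326),(-16,-169,9),2),('w4',(302,290.5),(-2,-135,31),2),('w4',(317,290.5),(6,-135,31),2)]
def f(p,zf=True):
    P,A=seatpose(*p[:3]); P=P+[0,0,p[3]*zf];r=[]
    for n,uv,k,h in o:
        e=proj(D[n],P+A@(np.array(k)/1e3+[[0,p[4],p[5]][h],0,0]))-[uv[0],uv[1] or 0]
        if uv[1] is None:e[1]=0
        r+=list(e)
    return np.array(r)
for zf in (0,1):
    r=least_squares(f,ST+[0,0,.042],args=(zf,),loss='soft_l1');print(r.x.round(4),r.cost)
for (n,uv,k,h),e in zip(o,f(r.x).reshape(-1,2).round(1)):print(n,k,h,e)
```

```text
[ 0.6174  0.2443  0.3619 -0.      0.0036  0.0404] 24.211452758761354
[ 0.6178  0.2443  0.3597 -0.0009  0.0039  0.0407] 22.664956344045567
w1 (-22.5, 38, 27) 0 [0.5 0. ]
w1 (-14, 38, 11) 0 [-0.  0.]
w1 (14, 38, 11) 0 [-1.7  0. ]
w1 (22.5, 38, 27) 0 [-1.2  0. ]
w2 (-22.5, -38, 27) 0 [2.  1.2]
w2 (-14, -38, 11) 0 [0.2 1.4]
w2 (14, -38, 11) 0 [-0.5  0.4]
w2 (22.5, -38, 27) 0 [-0.5 -0.4]
w3 (-22.5, -38, 27) 0 [ 3.4 -0.7]
w3 (-14, -38, 11) 0 [1.7 0.1]
w3 (14, -38, 11) 0 [-0.5 -1.2]
w3 (22.5, -38, 27) 0 [-1.1 -2.9]
w4 (-22.5, -38, 27) 0 [ 1.4 -0.3]
w4 (-14, -38, 11) 0 [-0.1 -0. ]
w1 (-45, -185, -26) 0 [-0.9  1. ]
w1 (68, -185, -26) 0 [-0.4 -0.1]
w4 (68, -185, -26) 0 [-1.3 -0.6]
w4 (-45, -185, -26) 0 [-0.1  1.8]
w1 (-16, -65, 9) 1 [-1.2 -1. ]
w1 (-16, -169, 9) 1 [-0.9  0.2]
w1 (-2, -135, 31) 1 [-0.3  0.5]
w1 (6, -135, 31) 1 [0.3 0.7]
w2 (-16, -65, 9) 1 [-1.  -1.1]
w2 (-16, -169, 9) 1 [-0.2  0.4]
w2 (-2, -135, 31) 1 [1.1 0.9]
w2 (6, -135, 31) 1 [1.8 0.7]
w4 (-16, -65, 9) 2 [-1.4 -2.2]
w4 (-16, -169, 9) 2 [0.5 0.2]
w4 (-2, -135, 31) 2 [0.3 0.7]
w4 (6, -135, 31) 2 [0.2 0.4]
```

```bash
sed -i 's/^ST=.*/ST=[0.6175,0.2443,0.3605]/' h.py
python3 - <<'E'
from h import *
row([.50,-.06,.17],downR(78))
T=load('top1');print(onz(T,150,262,.05), onz(load('scene1'),228,385,.037))
E
```

```text
-0.1896 -0.1388 -0.1116 31.82 17.81 -56.56
[0.4837896  0.47774181 0.05      ] [0.49650308 0.48118287 0.037     ]
```

```bash
python3 -m jog '-0.03 -0.04 -0.05 5 3 -8 0.06; -0.19 -0.139 -0.112 31.8 17.8 -56.5 0.06; -0.19 -0.139 -0.112 31.8 17.8 -56.5 0.06; -0.19 -0.139 -0.112 31.8 17.8 -56.5 0.06; -0.19 -0.139 -0.112 31.8 17.8 -56.5 0.06'
python3 - <<'E'
from h import *
print(status.get_obs()['q'].round(2))
row([.50,-.06,.17],downR(78))
E
```

```text
t: 6.65
eef_pos: [0.5643, 0.0747, 0.159]
tool_rot: [0.141, 0.453, 0.864, 0.17]
contact_force: [0.1, 0.1, -0.1]
gripper_width: 0.701
[ 0.67  0.4  -1.    2.16  0.72  0.4  -0.24]
-0.0775 -0.1141 -0.0580 21.79 14.44 -42.63
```

```bash
python3 -m jog '-0.0775 -0.114 -0.058 21.8 14.4 -42.6 0.06; -0.0775 -0.114 -0.058 21.8 14.4 -42.6 0.06; -0.0775 -0.114 -0.058 21.8 14.4 -42.6 0.06; -0.0775 -0.114 -0.058 21.8 14.4 -42.6 0.06; -0.0775 -0.114 -0.058 21.8 14.4 -42.6 0.06'
python3 - <<'E'
from h import *
print(status.get_obs()['q'].round(2))
row([.50,-.06,.17],downR(78))
E
```

```text
t: 7.15
eef_pos: [0.4987, -0.0661, 0.1691]
tool_rot: [0.033, 0.195, 0.979, 0.038]
contact_force: [1.2, -0.5, 0.8]
gripper_width: 0.701
[ 1.06  0.57 -1.3   2.02  0.62  0.95  0.65]
0.0011 0.0062 -0.0004 4.72 3.33 -10.52
```

```bash
python3 -m jog '0.001 0.006 0 2.4 1.7 -5 0.06; 0.001 0.006 0 4.7 3.3 -10.5 0.06; 0.001 0.006 0 4.7 3.3 -10.5 0.06; 0.001 0.006 0 4.7 3.3 -10.5 0.06'
python3 - <<'E'
from h import *
print(status.get_obs()['q'].round(2))
row([.50,-.06,.17],downR(78)); snap('wrist','w5')
E
```

```text
t: 7.55
eef_pos: [0.5013, -0.0536, 0.1702]
tool_rot: [0.003, 0.103, 0.995, 0.002]
contact_force: [-0.8, 1.2, 0.8]
gripper_width: 0.703
[ 0.96  0.6  -1.29  1.97  0.66  1.08  0.75]
-0.0001 -0.0065 0.0001 0.29 0.26 0.16
```

View pics/w5.png

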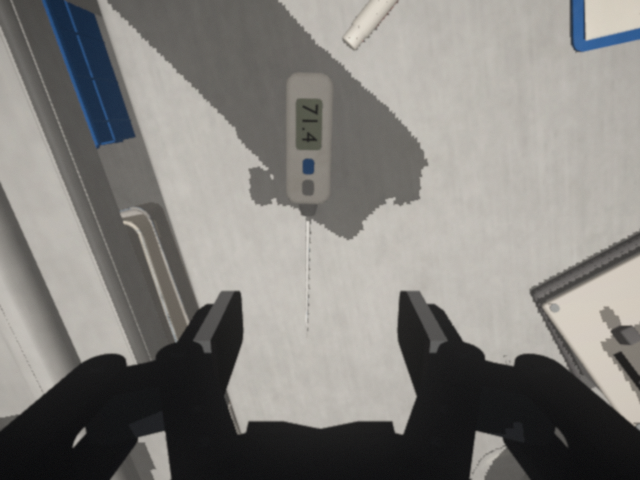

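Clear view: the body spans (287–331, 73–207), the display reads 71.4, and the needle points down the image to (307,332).

Run:
```python
from h import *
im=cv2.imread('pics/w5.png');cv2.imwrite('pics/w5c.png',cv2.resize(im[60:345,250:370],None,fx=2.1,fy=2.1,interpolation=cv2.INTER_CUBIC) if 0 else cv2.resize(im[60:220,270:350],None,fx=3.7,fy=3.7,interpolation=cv2.INTER_CUBIC))
d=load('w5')
for p in [(309,74),(307.5,204),(287.5,140),(331,140)]:print(p,onz(d,*p,.016))
print(onz(d,307,332,.008))
```

```text
(309, 74) [ 0.40210214 -0.03966044  0.016     ]
(307.5, 204) [ 0.49252898 -0.06057741  0.016     ]
(287.5, 140) [ 0.44278337 -0.06462221  0.016     ]
(331, 140) [ 0.44932668 -0.03350542  0.016     ]
[ 0.60551626 -0.08602038  0.008     ]
```

View pics/w5c.png

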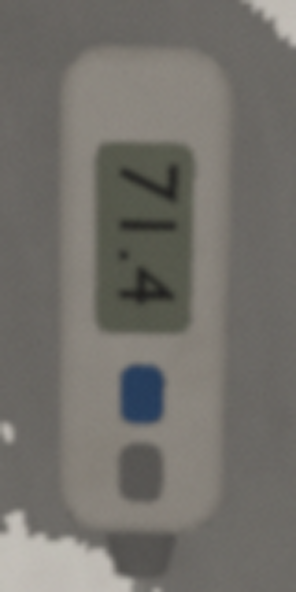

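Run:
```python
from h import *
row([.446,-.0497,.06],downR(77.1));row([.446,-.0497,.003],downR(77.1))
```

```text
0.0552 -0.0076 0.1099 0.25 0.26 1.04
0.0554 -0.0078 0.1669 0.25 0.26 1.04
```

```bash
python3 -m jog '0.03 -0.0076 0.03 0.25 0.25 1 0.06; 0.055 -0.0077 0.07 0.25 0.25 1 0.06; 0.055 -0.0077 0.11 0.25 0.25 1 0.06; 0.055 -0.0077 0.11 0.25 0.25 1 0.06; 0.055 -0.0077 0.11 0.25 0.25 1 0.06'
python3 - <<'E'
from h import *
print(status.get_obs()['q'].round(2))
row([.446,-.0497,.003],downR(77.1))
E
```

```text
t: 8.1
eef_pos: [0.4465, -0.0499, 0.0611]
tool_rot: [0.0, 0.111, 0.994, -0.0]
contact_force: [-0.4, 0.4, 0.5]
gripper_width: 0.702
[ 0.88  0.66 -1.14  2.16  0.83  0.86  0.56]
0.0005 0.0000 0.0581 -0.01 0.00 0.12
```

```bash
python3 -m jog '0.0005 0 0.03 0 0 0 0.06; 0.0005 0 0.05 0 0 0 0.06; 0.0005 0 0.058 0 0 0 0.06; 0.0005 0 0.058 0 0 0 0.06; 0.0005 0 0.058 0 0 0 0.045'
python3 -m jog '0 0 0 0 0 0 0.02; 0 0 0 0 0 0 0.02; 0 0 0 0 0 0 0.0; 0 0 0 0 0 0 0.0' 60
python3 - <<'E'
from h import *
row([.446,-.0497,.003],downR(77.1)); snap('wrist','w6')
E
```

```text
t: 8.6
eef_pos: [0.4472, -0.0497, 0.0039]
tool_rot: [0.001, 0.111, 0.994, -0.0]
contact_force: [-0.1, -0.3, 0.4]
gripper_width: 0.548
t: 9.0
eef_pos: [0.4471, -0.0497, 0.0041]
tool_rot: [0.001, 0.111, 0.994, -0.001]
contact_force: [-0.9, -1.0, 9.0]
gripper_width: 0.377
0.0010 -0.0002 0.0011 -0.04 0.17 0.16
```

View pics/w6.png

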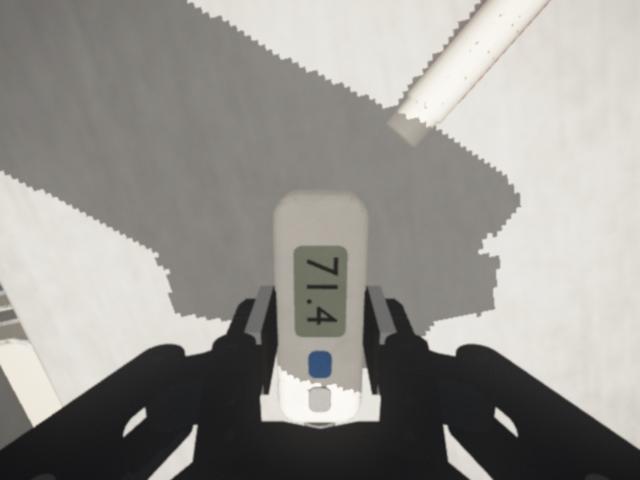

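```bash
python3 -m jog '0 0 0 0 0 0 0.0; 0 0 -0.002 0 0 0 0; 0 0 -0.03 0 0 0 0.0; 0 0 -0.07 0 0 0 0.0; 0 0 -0.1 0 0 0 0.0' 70
python3 -m jog '0 0 0 0 0 0 0.0; 0 0 0 0 0 0 0.0'
python3 - <<'E'
from h import *
print(status.get_obs()['q'].round(2));snap('wrist','w7')
E
```

```text
t: 9.55
eef_pos: [0.446, -0.0493, 0.1047]
tool_rot: [0.001, 0.11, 0.994, -0.0]
contact_force: [1.2, -0.2, -0.0]
gripper_width: 0.377
t: 9.75
eef_pos: [0.446, -0.0502, 0.1031]
tool_rot: [0.001, 0.111, 0.994, -0.001]
contact_force: [0.4, -0.1, -1.2]
gripper_width: 0.376
[ 0.95  0.6  -1.22  2.14  0.74  0.92  0.64]
```

View pics/w7.png

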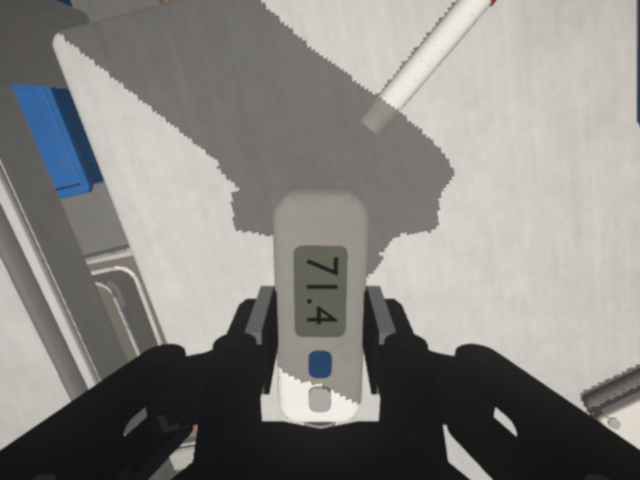

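```bash
cat >> h.py <<'E'
def ontool(d,u,v,zt,o=None):
    o=o or status.get_obs(); p0=np.array(o['eef_pos']);R0=rot(o['tool_rot'])
    a,r=ray(d,u,v); a=R0.inv().apply(a-p0); r=R0.inv().apply(r); return a+r*(zt-a[2])/r[2]
E
python3 - <<'E'
from h import *
d=load('w7')
for p in [(320.5,190),(319.5,424),(274,260),(368,260),(277,380),(363,380)]:print(p,(1e3*ontool(d,*p,-.012)).round(1))
E
```

```text
(320.5, 190) [ 48.7   0.4 -12. ]
(319.5, 424) [-47.4  -0.  -12. ]
(274, 260) [ 23.6 -16.1 -12. ]
(368, 260) [ 23.6  17.2 -12. ]
(277, 380) [-26.4 -16.6 -12. ]
(363, 380) [-26.4  17.  -12. ]
```

Run:
```python
from h import *
print(seatpt((0,0,0)),seatpt((0,0,90)))
row([.47,.08,.25],R.from_matrix(dockR()).as_matrix());row(seatpt((0,0,86)),dockR())
```

```text
[0.5701353  0.29056645 0.066     ] [0.52183164 0.27235724 0.13972368]
0.0047 0.1322 -0.1479 -32.14 -17.23 54.79
-0.0054 0.3326 -0.0346 -32.14 -17.23 54.79
```

```bash
python3 -m jog '0 0.03 -0.045 -3 -2 5 0; 0.004 0.07 -0.09 -8 -4 13 0; 0.004 0.12 -0.12 -12 -6 21 0; 0 0.16 -0.13 -17 -9 29 0; 0 0.2 -0.13 -21 -11 36 0'
python3 - <<'E'
from h import *
print(status.get_obs()['q'].round(2))
row(seatpt((0,0,86)),dockR())
E
```

```text
t: 10.3
eef_pos: [0.4909, 0.1437, 0.2336]
tool_rot: [0.108, 0.395, 0.898, 0.159]
contact_force: [0.6, 0.1, -2.3]
gripper_width: 0.375
[ 0.86  0.22 -1.31  2.15  0.28  0.57  0.14]
0.0811 0.0687 0.1265 -12.23 -6.63 20.45
```

```bash
python3 -m jog '0.02 0.01 0.01 -4 -2 7 0; 0.04 0.03 0.04 -8 -4 13 0; 0.06 0.05 0.08 -12.2 -6.6 20.4 0; 0.081 0.0687 0.12 -12.2 -6.6 20.4 0; 0.081 0.0687 0.1265 -12.2 -6.6 20.4 0'
python3 -m jog '0 0 0 0 0 0 0; 0 0 0 0 0 0 0'
python3 - <<'E'
from h import *
print(status.get_obs()['q'].round(2))
row(seatpt((0,0,86)),dockR()); snap('wrist','w8');snap('scene','scene2')
d=load('w8')
for y in (38,-38):
  for k in [(-22.5,y,27),(-14,y,11),(14,y,11),(22.5,y,27)]:print(k,proj(d,seatpt(k)).round(1))
E
```

```text
t: 10.8
eef_pos: [0.5067, 0.195, 0.1874]
tool_rot: [0.166, 0.513, 0.815, 0.212]
contact_force: [0.8, -0.5, -0.6]
gripper_width: 0.376
t: 11.0
eef_pos: [0.5066, 0.1951, 0.1881]
tool_rot: [0.166, 0.511, 0.816, 0.212]
contact_force: [-1.0, 0.9, -0.2]
gripper_width: 0.374
[ 0.2   0.19 -0.8   2.28  0.91  0.3  -0.92]
0.0662 0.0169 0.0664 -3.80 0.26 5.37
(-22.5, 38, 27) [323.5  59.8]
(-14, 38, 11) [337.5  64.1]
(14, 38, 11) [379.5  68. ]
(22.5, 38, 27) [395.1  66.5]
(-22.5, -38, 27) [312.9 179.7]
(-14, -38, 11) [326.4 177.4]
(14, -38, 11) [365.1 181.4]
(22.5, -38, 27) [378.5 186.5]
```

View pics/w8.png

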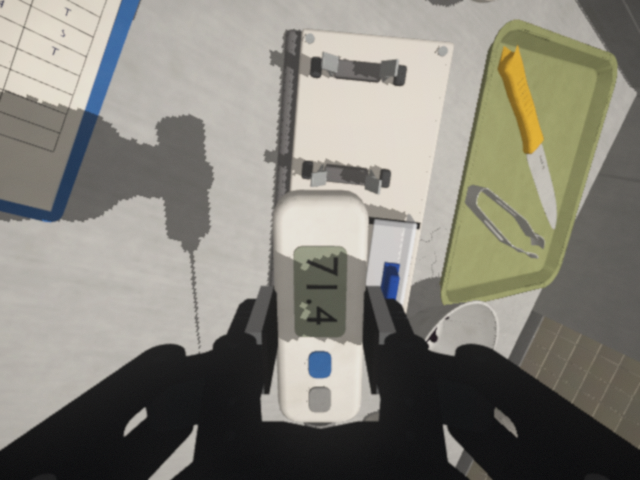

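View pics/scene2.png

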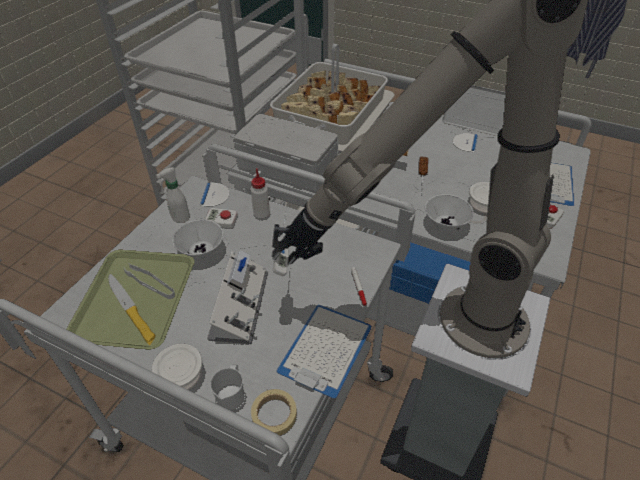

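```bash
python3 -m jog '0.04 0.012 0.01 -2 0 3 0; 0.066 0.017 0.03 -3.8 0.3 5.4 0; 0.066 0.017 0.055 -3.8 0.3 5.4 0; 0.066 0.017 0.066 -3.8 0.3 5.4 0; 0.066 0.017 0.066 -3.8 0.3 5.4 0'
python3 -m jog '0 0 0 0 0 0 0; 0 0 0 0 0 0 0'
python3 - <<'E'
from h import *
print(status.get_obs()['q'].round(2))
row(seatpt((0,0,86)),dockR()); snap('wrist','w9')
im=cv2.imread('pics/w8.png')
cv2.imwrite('pics/w8c.png',cv2.resize(im[45:195,290:420],None,fx=4,fy=4,interpolation=cv2.INTER_CUBIC))
E
```

```text
t: 11.6
eef_pos: [0.5256, 0.2733, 0.1363]
tool_rot: [0.171, 0.544, 0.783, 0.248]
contact_force: [1.1, -0.8, -1.2]
gripper_width: 0.377
t: 11.8
eef_pos: [0.5259, 0.2716, 0.1382]
tool_rot: [0.172, 0.545, 0.783, 0.248]
contact_force: [0.1, 0.3, -0.4]
gripper_width: 0.377
[-0.13  0.35 -0.63  2.27  1.63  0.38 -1.84]
0.0021 -0.0021 0.0007 0.14 0.11 -0.29
```

View pics/w8c.png

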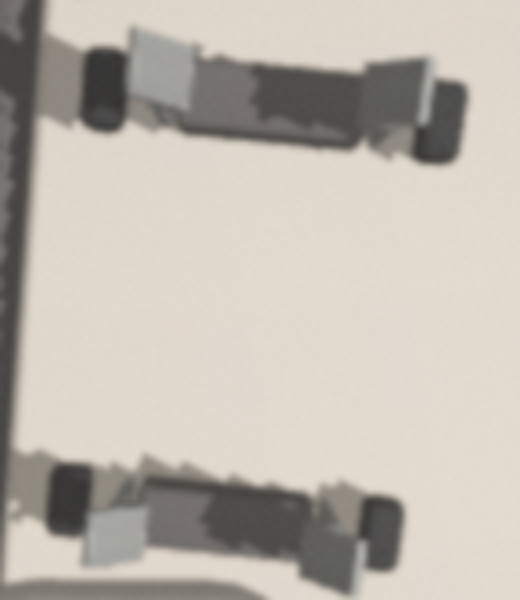

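View pics/w9.png

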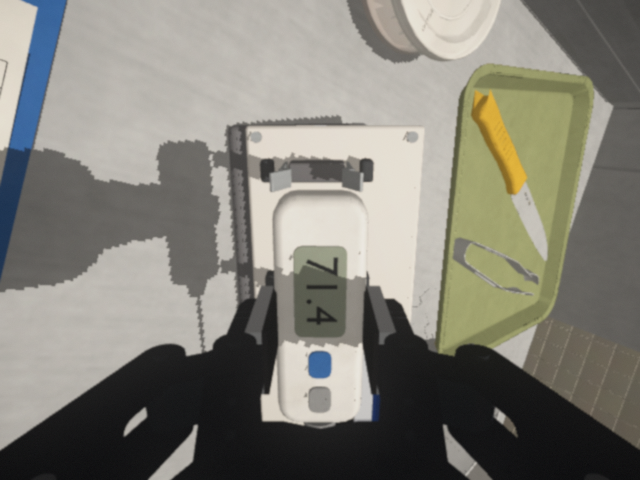

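Run:
```python
from h import *
row(seatpt((-.4,-.6,30)),dockR())
```

```text
0.0016 -0.0029 0.0569 0.18 0.12 -0.29
```

```bash
python3 -m jog '0.0016 -0.0025 0.015 0.2 0.1 -0.3 0; 0.0016 -0.0028 0.035 0.2 0.1 -0.3 0; 0.0016 -0.0028 0.05 0.2 0.1 -0.3 0; 0.0016 -0.0028 0.057 0.2 0.1 -0.3 0; 0.0016 -0.0028 0.057 0.2 0.1 -0.3 0'
python3 -m jog '0 0 0 0 0 0 0'
python3 - <<'E'
from h import *
print(status.get_obs()['q'].round(2))
row(seatpt((-.4,-.6,30)),dockR());row(seatpt((-.4,-.6,-5)),dockR()); snap('wrist','w10');d=load('w10')
for y in (38,-38):
  for k in [(-22.5,y,27),(-14,y,11),(14,y,11),(22.5,y,27)]:print(k,proj(d,seatpt(k)).round(1))
E
```

```text
t: 12.35
eef_pos: [0.5538, 0.2842, 0.0896]
tool_rot: [0.171, 0.542, 0.785, 0.247]
contact_force: [-0.1, -0.5, -0.3]
gripper_width: 0.373
t: 12.45
eef_pos: [0.5534, 0.2847, 0.0904]
tool_rot: [0.171, 0.542, 0.785, 0.247]
contact_force: [-0.6, 0.1, 0.2]
gripper_width: 0.378
[-0.13  0.5  -0.63  2.22  1.85  0.45 -1.99]
-0.0010 0.0001 0.0001 -0.02 -0.04 0.07
-0.0010 0.0001 0.0351 -0.02 -0.04 0.07
(-22.5, 38, 27) [262.8 212.8]
(-14, 38, 11) [288.4 203.7]
(14, 38, 11) [355.3 203.8]
(22.5, 38, 27) [381.3 212.9]
(-22.5, -38, 27) [269.9 382.7]
(-14, -38, 11) [292.  360.8]
(14, -38, 11) [351.1 360.9]
(22.5, -38, 27) [373.4 382.8]
```

View pics/w10.png

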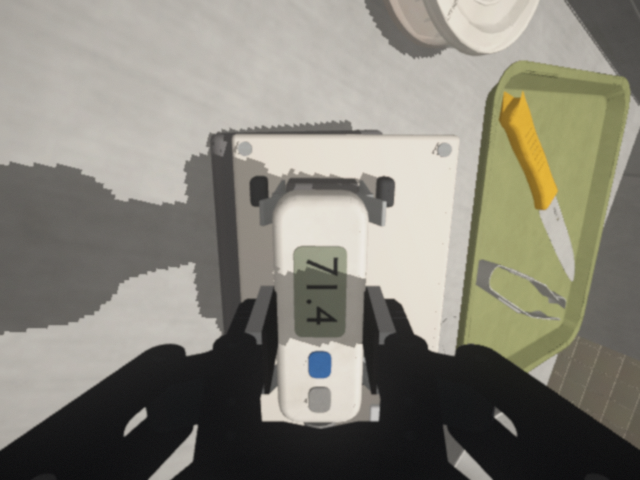

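The body is centred between the jaw tips (260 and 384, body at 320). I push straight in.

```bash
python3 -m jog '-0.001 0 0.006 0 0 0 0; -0.001 0 0.012 0 0 0 0; -0.001 0 0.018 0 0 0 0; -0.001 0 0.023 0 0 0 0; -0.001 0 0.028 0 0 0 0' 110
python3 - <<'E'
from h import *
row(seatpt((-.4,-.6,-4)),dockR())
E
```

```text
t: 13.0
eef_pos: [0.569, 0.29, 0.0665]
tool_rot: [0.171, 0.542, 0.785, 0.247]
contact_force: [-1.2, -0.6, 2.9]
gripper_width: 0.361
-0.0004 0.0003 0.0051 -0.04 -0.06 0.09
```

```bash
python3 -m jog '0 0 0.004 0 0 0 0; 0 0 0.007 0 0 0 0; 0 0 0.009 0 0 0 0; 0 0 0.010 0 0 0 0'
python3 - <<'E'
from h import *
row(seatpt((-.4,-.6,-4)),dockR());snap('wrist','w11')
E
```

```text
t: 13.4
eef_pos: [0.5719, 0.2908, 0.0621]
tool_rot: [0.173, 0.541, 0.785, 0.248]
contact_force: [-50.6, -30.4, 79.0]
gripper_width: 0.363
-0.0002 0.0004 -0.0002 0.20 0.11 0.26
```

View pics/w11.png

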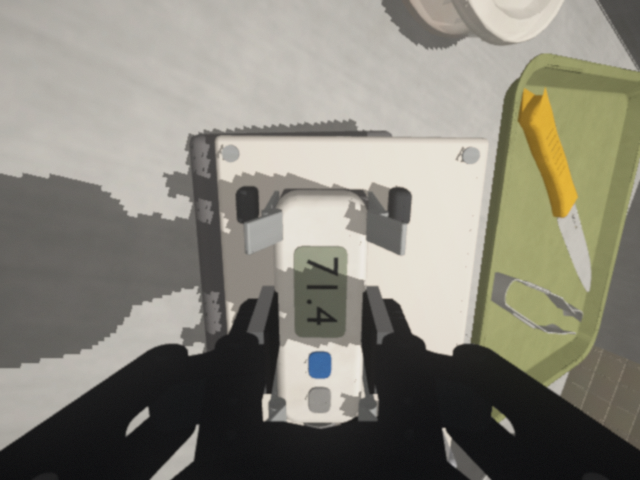

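Home: the jaws lie over the display edges and the TCP is at the computed depth. I relieve the 99 N, release and retreat.

```bash
python3 -m jog '0 0 -0.006 0 0 0 0; 0 0 -0.006 0 0 0 0'
python3 -m jog '0 0 0 0 0 0 0.05; 0 0 0 0 0 0 0.05;0 0 0 0 0 0 0.05; 0 0 -0.03 0 0 0 0.05; 0 0 -0.07 0 0 0 0.05' 40
python3 -m jog '0 0 0 0 0 0 0.05'
python3 - <<'E'
from h import *
row(seatpt((44,-117,80)),dockR());snap('wrist','w12')
d=load('w12')
for k in [(0,47.5,8),(0,-47.5,8),(17,0,8),(-17,0,8),(-14,38,11),(14,38,11)]:print(k,proj(d,seatpt(k)).round(1))
E
```

```text
t: 13.65
eef_pos: [0.5713, 0.2905, 0.0631]
tool_rot: [0.17, 0.542, 0.785, 0.247]
contact_force: [5.1, 5.0, -9.3]
gripper_width: 0.359
t: 14.15
eef_pos: [0.5327, 0.2759, 0.1197]
tool_rot: [0.169, 0.543, 0.785, 0.246]
contact_force: [0.6, 1.5, 1.5]
gripper_width: 0.587
t: 14.25
eef_pos: [0.5326, 0.277, 0.1245]
tool_rot: [0.172, 0.541, 0.785, 0.249]
contact_force: [0.8, 1.1, -0.4]
gripper_width: 0.586
-0.1176 0.0428 -0.0092 0.22 -0.08 0.20
(0, 47.5, 8) [318.6 167.8]
(0, -47.5, 8) [318.2 330.7]
(17, 0, 8) [349.2 254.3]
(-17, 0, 8) [287.6 254.3]
(-14, 38, 11) [291.4 186.9]
(14, 38, 11) [345.6 187.1]
```

View pics/w12.png

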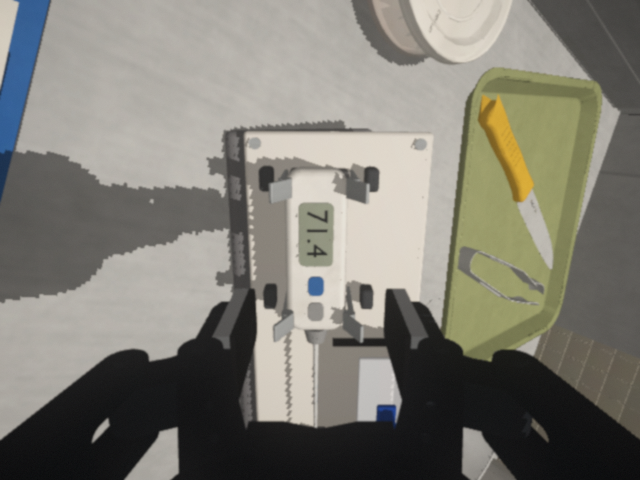

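```bash
python3 -m jog '-0.04 0.014 -0.01 0.2 0 0.2 0.04; -0.08 0.028 -0.01 0.2 0 0.2 0.035; -0.1176 0.042 -0.009 0.2 0 0.2 0.03; -0.1176 0.042 -0.009 0.2 0 0.2 0.03; -0.1176 0.042 -0.009 0.2 0 0.2 0.03'
python3 -m jog '0 0 0 0 0 0 0.03'
python3 - <<'E'
from h import *
print(status.get_obs()['q'].round(2))
row(seatpt((43,-117,80)),dockR());snap('wrist','w13')
d=load('w13')
for k in [(39,-135,31),(47,-135,31),(43,-99,31),(0,-47.5,8),(17,-38,8),(-17,-38,8)]:print(k,proj(d,seatpt(k)).round(1))
im=cv2.imread('pics/w12.png')
cv2.imwrite('pics/w12c.png',cv2.resize(im[150:350,240:400],None,fx=3,fy=3,interpolation=cv2.INTER_CUBIC))
E
```

```text
t: 14.8
eef_pos: [0.6032, 0.1752, 0.1514]
tool_rot: [0.169, 0.545, 0.784, 0.245]
contact_force: [-0.5, 0.7, -0.4]
gripper_width: 0.347
t: 14.9
eef_pos: [0.6016, 0.1778, 0.1513]
tool_rot: [0.168, 0.543, 0.785, 0.246]
contact_force: [-0.1, -0.7, 0.2]
gripper_width: 0.35
[ 0.06  0.35 -0.52  2.19  1.39  0.19 -1.35]
-0.0004 0.0025 -0.0042 -0.33 -0.15 -0.08
(39, -135, 31) [318.3 298.5]
(47, -135, 31) [333.6 298.5]
(43, -99, 31) [326.1 232.2]
(0, -47.5, 8) [242.4 123.6]
(17, -38, 8) [274.8 104.1]
(-17, -38, 8) [207.9 104.3]
```

View pics/w13.png

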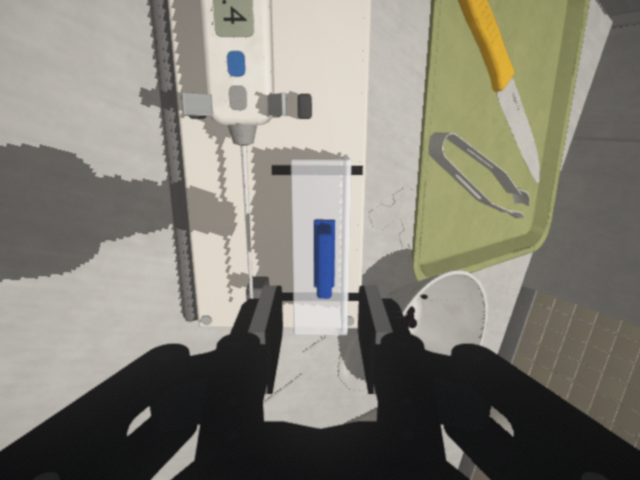

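View pics/w12c.png

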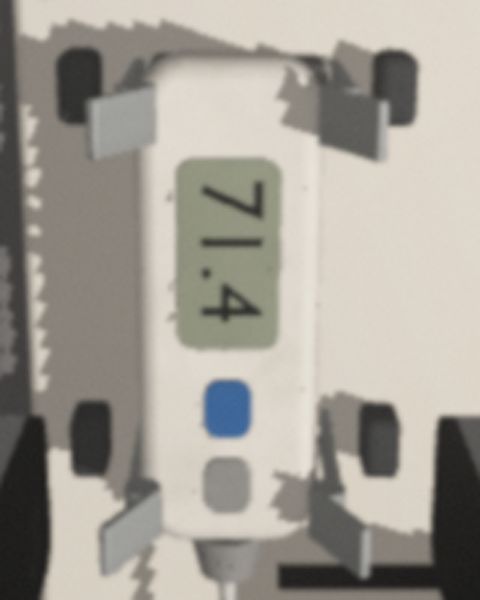

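Both pairs of noses overlap the body's edges. The fin is at (325, 220–298), as predicted. Next I pinch the fin and slide the hood shut.

```bash
python3 -m jog '0 0.002 0.03 -0.3 0 0 0.03; 0 0.002 0.05 -0.3 0 0 0.03; 0 0.002 0.061 -0.3 0 0 0.03; 0 0.002 0.061 -0.3 0 0 0.03; 0 0.002 0.061 -0.3 0 0 0.01' 40
python3 -m jog '0 0 0 0 0 0 0; 0 0 0 0 0 0 0; 0 0 0 0 0 0 0'
python3 - <<'E'
from h import *
row(seatpt((43,-117,14)),dockR());row(seatpt((2,-117,14)),dockR())
E
```

```text
t: 15.45
eef_pos: [0.6355, 0.1909, 0.103]
tool_rot: [0.17, 0.543, 0.784, 0.248]
contact_force: [0.4, 0.2, 0.0]
gripper_width: 0.189
t: 15.75
eef_pos: [0.6358, 0.1905, 0.1037]
tool_rot: [0.17, 0.543, 0.784, 0.248]
contact_force: [-2.9, 2.0, -0.6]
gripper_width: 0.079
-0.0002 -0.0000 0.0019 0.06 -0.14 -0.06
-0.0002 -0.0410 0.0019 0.06 -0.14 -0.06
```

```bash
python3 -m jog '0 -0.01 0 0 0 0 0; 0 -0.02 0 0 0 0 0; 0 -0.03 0 0 0 0 0; 0 -0.039 0 0 0 0 0; 0 -0.043 0 0 0 0 0'
python3 -m jog '0 -0.002 0 0 0 0 0;0 -0.002 0 0 0 0 0'
python3 - <<'E'
from h import *
row(seatpt((2,-117,14)),dockR())
E
```

```text
t: 16.25
eef_pos: [0.6041, 0.1787, 0.08]
tool_rot: [0.171, 0.542, 0.784, 0.249]
contact_force: [3.9, 5.7, 5.9]
gripper_width: 0.078
t: 16.45
eef_pos: [0.6042, 0.1787, 0.08]
tool_rot: [0.172, 0.542, 0.784, 0.25]
contact_force: [2.1, 4.8, 4.9]
gripper_width: 0.076
-0.0004 0.0002 0.0019 0.35 -0.12 -0.03
```

```bash
python3 -m jog '0 -0.003 0 0 0 0 0;0 -0.006 0 0 0 0 0;0 -0.006 0 0 0 0 0'
python3 - <<'E'
from h import *
row(seatpt((2,-117,14)),dockR())
E
```

```text
t: 16.75
eef_pos: [0.604, 0.1787, 0.08]
tool_rot: [0.175, 0.541, 0.783, 0.253]
contact_force: [10.3, 9.5, 8.7]
gripper_width: 0.084
-0.0003 0.0003 0.0019 0.83 -0.04 0.02
```

Firm stop at x = 1.7 mm, and shut is +2 mm. I release and retreat.

```bash
python3 -m jog '0 0.007 0 0 0 0 0; 0 0.007 0 0 0 0 0.03; 0 0.007 0 0 0 0 0.03; 0 0.007 -0.03 0 0 0 0.03; 0 0.007 -0.08 0 0 0 0.04'
python3 -m jog '0 0 -0.02 0 0 0 0.04; 0 0 -0.02 0 0 0 0.04'
python3 - <<'E'
from h import *
print(status.get_obs()['contact_force'])
snap('wrist','w14');snap('scene','scene3')
d=load('w14')
for k in [(-2,-135,31),(6,-135,31),(-16,-65,9),(16,-65,9),(-16,-169,9),(0,-47.5,8),(17,-38,8),(-17,-38,8)]:print(k,proj(d,seatpt(k)).round(1))
E
```

```text
t: 17.25
eef_pos: [0.5601, 0.1596, 0.1385]
tool_rot: [0.169, 0.545, 0.784, 0.246]
contact_force: [-0.6, -1.7, -0.0]
gripper_width: 0.463
t: 17.45
eef_pos: [0.55, 0.1555, 0.1591]
tool_rot: [0.172, 0.543, 0.783, 0.247]
contact_force: [-0.4, 0.1, -0.4]
gripper_width: 0.466
[-0.44214335  0.12982246 -0.38927104]
(-2, -135, 31) [318.7 265.8]
(6, -135, 31) [331.7 265.8]
(-16, -65, 9) [295.6 146.3]
(16, -65, 9) [347.7 146.2]
(-16, -169, 9) [298.6 300. ]
(0, -47.5, 8) [321.6 116.6]
(17, -38, 8) [350.   99.9]
(-17, -38, 8) [293.1 100.1]
```

View pics/w14.png

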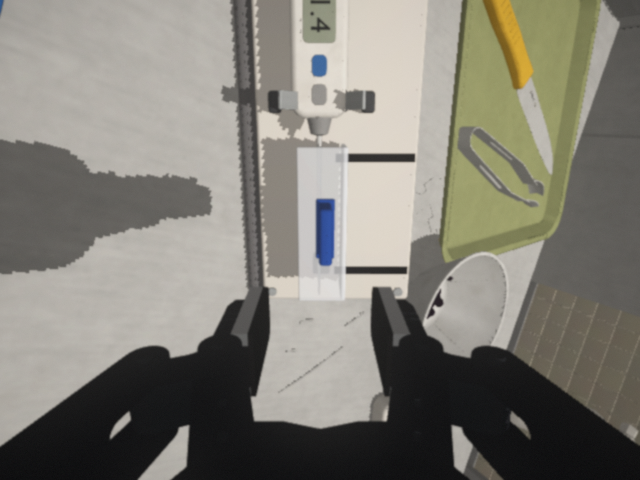

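View pics/scene3.png

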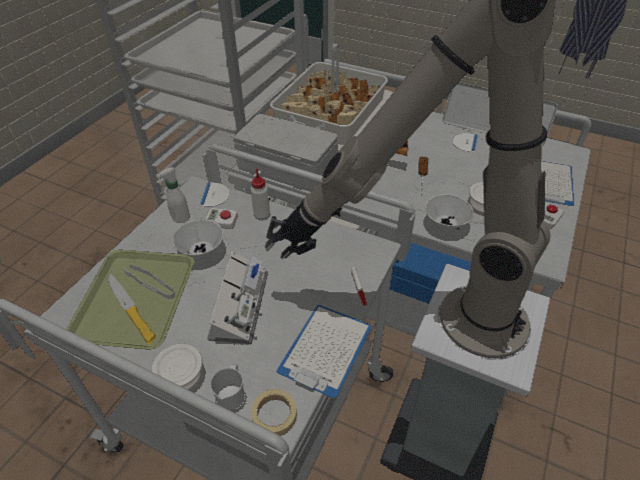

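The hood roof's edge is at 299 (shut prediction 297), the body is centred at 320 (predicted 321.6), the cup is unmoved at (228,388), and the gripper is clear. Handing in.

Run:
```python
from h import *
print(workorder.hand_in())
```

```text
the job is handed in; nothing more can be done
None
```

The job is handed in. I slid the hood fully open, lifted the white probe, pushed it straight into both pairs of clips and slid the hood shut over the needle. It took about 17.5 s of the 58 s.

**Last checks:**
- **Probe:** it sits within about 1 mm of the seat across the face, and the jaw noses of both pairs overlap the display side.
- **Hood:** it stopped firmly with the fin within about 0.5 mm of its shut position by the tool reading. The roof edge in the picture agreed to about 1.5 mm.
- **Cup:** it had not moved, by eye in the scene picture.
- **Gripper:** it is clear of everything, with near-zero contact force.

**What disagreed or ran close:**
- My first station fit was about 5 mm off along the slope. I corrected it from the clip jaws before placing the probe.
- The hood seems to have started about 4 mm ajar. Its travel to the upper stop measured about 38–39 mm, and I judged it about 40.5 mm open there.
- The scene and top cameras disagreed by up to 12 mm on the probe (8 mm at the body, more at the needle tip), so I relied on the wrist camera.
- The final push briefly read 99 N at the wrist (limit 120 N) before I backed off.

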